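# Re-aim the survey prism by one index hole

### The arm

A 7-joint arm with a two-finger parallel gripper is mounted at the origin on the work surface. World frame = base frame: x ahead of the robot, y to its left, z up, the work surface at z = 0. Lengths are in m, angles in rad, forces in N, time in s.
With the tool pointing down it reaches from about 0.4 to 0.85 m from the base axis. Payload 4.5 kg.
Tool frame: the origin (TCP) lies midway between the tips of the shut fingers; the grasp point (between the pads) lies 19 mm behind it; z points along the fingers, y is the line along which they close (so a half turn about z gives the same grasp; the last joint's range is limited). The gripper opens to 88 mm and grips with 3 to 60 N. Pads are 18 mm wide; open, the fingers measure 123 mm over their backs; the gripper's body (75 mm by 187 mm) begins 45 mm behind the grasp point.
Start: joints at [1.383, 0.689, -0.195, 1.565, 0.157, 0.902, -0.215], TCP at [0.138, -0.61, 0.239] pointing down, gripper open.
Joint ranges: [-3.01, 3.01], [-0.46, 2.08], [-1.47, 1.51], [0.13, 2.56], [-1, 4.14], [0.04, 2.09], [-2.66, 2.66]. Speed limits (rad/s): [2.57, 2.57, 3.14, 3.14, 3.14, 3.14, 3.14].

### API

Orientations are given as a unit quaternion [x, y, z, w].
In Python, from plant import r gives the robot as it stands. The module is installed in compiled form; this text tells all that it offers.
- The arm moves only by the tool step_arm, never from a script. Its argument "series" is a list of rows, each a list of 7 numbers: the shift along the world's x, y, z in mm, then the turn, a rotation vector about the world's x, y, z in rad, then the closure, from 0 (fully open) to 1 (shut). A call has 1 to 20 rows; each row shifts and turns the commanded pose from where the row before left it; what a row does not reach is not made up. A row lasts 1/10 s, in which the tool goes at most 50 mm and 8.59 degrees, less where a joint would pass 70% of its speed; a pose out of reach is approached as far as the arm can. A call is refused whole if a number of a shift passes 50 or a number of a turn 0.15, either way. A call with a gripper value outside its range is refused whole. The fingers move at their own pace and stop on an object; "force" is the grip in N (left out, the last holds). Time passes only in rows, so rows that do not move let the fingers close. It gives the time, the measured TCP pose, the force, the opening and the grip force at its end, in the units of the state.
- r.get_state(): the state, without advancing time (a new reading comes with each control period).
- r.snapshot(name): name is "scene" or "side" or "wrist"; returns (picture, depth): 384x512x3 uint8, blue, green, red; 384x512 float32, m along the optical axis (not along the pixel's ray), 0 where there is no reading.
- r.get_calibration(name): a dict with "intrinsics" (3x3 intrinsics, pixels), "dist_coeffs" ([k1, k2, p1, p2, k3] as OpenCV has them; the pictures are not rectified), "pose" (4x4, takes a point from camera to world coordinates). Camera axes: x right, y up, looking along -z (the intrinsics and any distortion apply to the point x, -y, -z); pixel columns grow to the right and rows downward; lengths in m; the calibration is good to about 2 mm. A picture is of the moment at which its call begins: read the wrist's pose just before it. get_calibration takes no time and is no camera call; for the wrist camera it gives the pose at the moment of the call.
- r.finish_job(): hands the job in; it is judged then, once.
The state is a dict: "clock": time; "q": joint angles; "qd": joint speeds; "joint_torque": joint torques, N m; "tool_pos": TCP position; "eef_rot": TCP orientation; "contact_force": force on the tool from outside, world axes, zero at the start; "moment": the same for the moment, N m; "opening": opening from 0.0 (shut) to 1.0 (fully open); "finger_force": force on a finger pad.
Only numpy, scipy, OpenCV 4.12 (cv2) and the standard library are available. Lean on these libraries where they do the work, as an engineer would, in place of code of your own. Each camera call takes 0.05 s, during which the arm holds its last target. There are 200 camera calls.

### The job

Re-aim the survey prism on the beacon rack: hook a fingertip under the pull ring, lift the spring index pin out of its hole, swing the index arm one hole towards the junction box, and let the ring down and go so that the pin drops fully home in that hole. Go straight to that hole, do not force the ring, keep off the prism and its bronze mount, and leave the toggle, the beacon shell and the two fuse holders as they are.

Things in the scene. Friction and masses are not known exactly. Their poses are not given: they have to be found in the camera images.
- rack: Grey powder-coated steel tray, 380 (x) x 540 (y) mm, rim 28 mm high, floor 4 mm thick, bolted down at a yaw of up to about 20 degrees. Origin: centre of its underside, at table height. Axes: x away from the robot, y to the left, z up.
- pivot (a point): Vertical axis of the index arm, at the top of the level steel index plate (210 x 200 x 12 mm, top 50 mm above the table), 90 mm along +x from the rack's centre. The plate has five 13 mm holes 15 degrees apart on an arc of 150 mm radius about this point: one straight towards the rack's -x, two to each side of it.
- index_arm (a joint): Swing of the index arm, rad: a dark steel bar 36 mm wide, top 60 mm above the table, from the pivot towards the robot. 0: the pin is at the middle hole, as it starts; positive: the pin end swings to the rack's +y. Holes at -0.524, -0.262, 0, 0.262, 0.524; a seated pin has 0.01 rad of play either way. Light friction (about 1 N at the pin): it stays where left.
- index_pin (a joint): Height of the spring index pin above its seat, m: 0 home, 0.024 fully up. It stands in the arm 150 mm from the pivot, is 10 mm thick with a round end and reaches 12 mm into the plate: 12 mm up frees the arm. The spring pushes down with 4.5 N at home, 9 N at the top; let go between holes the pin rides on the plate and snaps into the hole it comes over.
- pull_ring: Round steel ring fixed to the pin's top, moving only with pin and arm: 46 mm inside, 58 outside, bar 6 mm. Origin: its centre, 120 mm above the table with the pin home. Axes: x level, along the arm towards the pivot; y its level diameter; z up. It stands across the arm, its top leaning 30 degrees from upright towards the pivot, so its opening faces the robot and a little up.
- barrel_top (a point): On the pin's axis, at the top of the pin's upright steel barrel on the arm, 26 mm across, 86 mm above the table; 14 mm farther from the pivot than the ring's centre. The pin's 18 mm collar and the foot of the ring start just above it.
- prism_head: Bronze prism mount on the arm's hub, at the pivot: a yoke 84 mm wide (108 over its knobs) with a round prism can 60 mm across, from 82 to 160 mm above the table, facing away from the robot. Turns with the arm. Origin: on the pivot axis at the index plate's top. Not to be touched.
- box_lid (a point): Centre of the lid of the grey junction box (114 x 99 x 75 mm, fixed in the tray), 79 mm above the table. The box stands on either side of the index plate, about 195 mm to the rack's +y or -y side: this side is the direction to swing to. It carries the chunky steel toggle, which rises another 55 mm.
- toggle (a joint): The steel toggle on the junction box's lid, rad: 0 as found, leaning to the robot; up to 0.8 thrown. To be left alone.
- beacon_mid (a point): Loose orange beacon shell, a dome 132 mm high, 110 mm across its foot and 90 mm above it, standing upright in the tray on the side away from the junction box. The point is on its axis, half-way up.
- fuse_a_mid (a point): Loose ceramic fuse holder, 75 x 30 x 37 mm, lying in the left near part of the tray. The point is its centre, half-way up.
- fuse_b_mid (a point): A like fuse holder in the right near part of the tray. The point is its centre, half-way up.
Things that resemble listed ones, but are neither listed nor needed, are in the scene too. Of the things that look like the part that bears box_lid, the largest one is meant.

How it is judged:
By the outcome, as a careful person would: the job done as asked, in the order asked, and still so for the second after the job is handed in, with the robot touching nothing.
It also fails if it takes over 51 s, if anything falls off the work surface, if the arm or the gripper's body presses on something with over 40 N, if the wrist force passes 120 N, or if a joint passes its speed limit or range.

## Working session

There is one attempt and no reset: what is moved stays moved. The work goes in short steps, Python scripts to look and compute and a tool call to move; the robot and the scene stay as the last step left them, time stands still between calls to the robot, and variables do not carry over. Pictures are saved under pics/ and viewed, at most 10 in all, crops included, and the job is handed in when it is done.

Besides the shell and the picture viewer there is one more tool, called after "Request:" by a JSON object that holds its "fn" and its "kwargs", one argument or row to a line. step_arm: Moves the arm, as the interface text tells. Its arguments: {"type":"object","properties":{"series":{"type":"array"},"force":{"type":"number"}},"required":["series"]}

```bash
mkdir -p pics; cat > h.py <<'E'
import numpy as np, cv2
from plant import r
def snap(n,f=None):
    c=r.get_calibration(n); im,d=r.snapshot(n)
    if f: cv2.imwrite('pics/'+f,im)
    np.savez('pics/'+n+'.npz',im=im,d=d,K=c['intrinsics'],D=c['dist_coeffs'],T=c['pose']); return load(n)
def load(n):
    z=np.load('pics/'+n+'.npz'); return {k:z[k] for k in z}
def ray(s,uv):
    p=cv2.undistortPoints(np.array(uv,float).reshape(-1,1,2),s['K'],s['D']).reshape(-1,2)
    v=np.c_[p[:,0],-p[:,1],-np.ones(len(p))]
    return s['T'][:3,3], v@s['T'][:3,:3].T
def onz(s,uv,z):
    o,v=ray(s,uv); return o+v*((z-o[2])/v[:,2])[:,None]
def cloud(s):
    uv=np.stack(np.meshgrid(np.arange(512),np.arange(384)),-1).reshape(-1,2)
    o,v=ray(s,uv); return (o+v*s['d'].reshape(-1,1)).reshape(384,512,3)
def proj(s,P):
    q=(np.atleast_2d(P)-s['T'][:3,3])@s['T'][:3,:3]; q=q*[1,-1,-1]
    return cv2.projectPoints(q,np.zeros(3),np.zeros(3),s['K'],s['D'])[0].reshape(-1,2)
E
python3 - <<'E'
from h import *
a=snap('scene','scene.png');b=snap('side','side.png')
cv2.imwrite('pics/both.png',cv2.resize(np.vstack([a['im'],b['im']]),(450,600)) )
print(a['T'].round(3),b['T'].round(3),a['K'],r.get_state()['tool_pos'],r.get_state()['eef_rot'])
E
```

```text
[[-0.697 -0.431  0.573  1.209]
 [ 0.717 -0.395  0.575  0.616]
 [-0.022  0.811  0.584  0.717]
 [ 0.     0.     0.     1.   ]] [[-0.761  0.446 -0.471  0.073]
 [-0.649 -0.523  0.552  0.614]
 [-0.     0.726  0.688  0.901]
 [ 0.     0.     0.     1.   ]] [[440.19359411   0.         265.65201495]
 [  0.         440.19359411 190.52729078]
 [  0.           0.           1.        ]] [ 0.13732471 -0.60915813  0.23798588] [ 9.93852824e-01  1.10706326e-01 -1.43626827e-04 -8.08306097e-04]
```

View pics/scene.png

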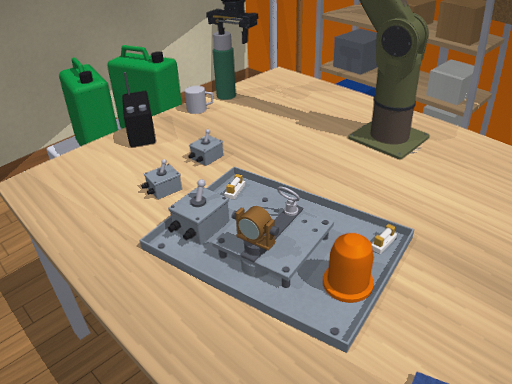

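View pics/side.png

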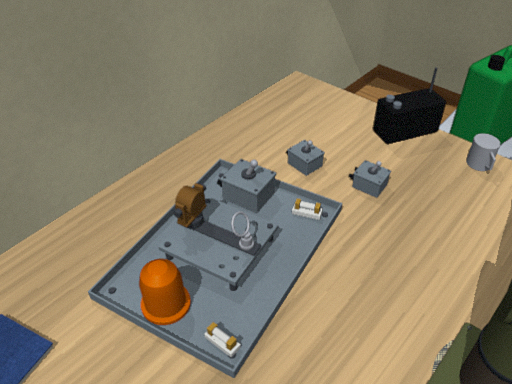

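The scene and side views show the tray with the junction box at scene (200,213) / side (249,182). The ring is at scene (288,194) / side (241,223), the prism at scene (255,228) and the beacon at scene (350,265). The box in the tray is the largest of the three, and lies on the -y side.

```bash
python3 - <<'E'
from h import *
a=load('scene');b=load('side')
print('rim side',onz(b,[(95,292),(222,162),(342,207),(236,376)],.028).round(3))
print('rim scene',onz(a,[(143,243),(235,169),(413,232),(347,347)],.028).round(3))
for s,bx in((a,(270,180,310,220)),(b,(225,205,265,260))):
    C=cloud(s); x0,y0,x1,y1=bx
    P=C[y0:y1,x0:x1].reshape(-1,3); Q=P[(P[:,2]>.096)&(P[:,2]<.16)]
    print('ring',len(Q),Q.min(0).round(3),Q.max(0).round(3),Q.mean(0).round(3))
    # plate top mask
    Z=C.reshape(-1,3); m=(abs(Z[:,2]-.05)<.004)&(Z[:,0]>.3)&(Z[:,0]<.95)&(abs(Z[:,1])<.4)
    r_=cv2.minAreaRect((Z[m][:,:2]*1000).astype(np.float32)); print('plate',m.sum(),r_)
    m=(abs(Z[:,2]-.06)<.003)&(Z[:,0]>.3)&(Z[:,0]<.95)&(abs(Z[:,1])<.4); print('arm',m.sum(),cv2.minAreaRect((Z[m][:,:2]*1000).astype(np.float32)))
    m=(abs(Z[:,2]-.079)<.003)&(Z[:,0]>.3)&(Z[:,0]<.95)&(abs(Z[:,1])<.4); print('lid',m.sum(),np.median(Z[m],0))
w=[]
for s,x,y,W,H in((a,215,150,130,110),(b,170,160,130,110)):
    w.append(cv2.resize(s['im'][y:y+H,x:x+W],None,fx=3,fy=3,interpolation=cv2.INTER_CUBIC))
cv2.imwrite('pics/crop.png',np.hstack(w))
E
```

```text
rim side [[ 0.76   0.372  0.028]
 [ 0.86  -0.139  0.028]
 [ 0.496 -0.206  0.028]
 [ 0.391  0.313  0.028]]
rim scene [[ 0.88  -0.128  0.028]
 [ 0.517 -0.201  0.028]
 [ 0.417  0.316  0.028]
 [ 0.783  0.387  0.028]]
ring 133 [0.577 0.049 0.096] [0.715 0.134 0.148] [0.605 0.079 0.122]
plate 4136 ((657.8815307617188, -44.65692138671875), (731.9132690429688, 305.8271484375), 81.03556823730469)
arm 611 ((670.15185546875, -32.001739501953125), (704.24462890625, 264.7681884765625), 81.66059112548828)
lid 1114 [ 0.73643369 -0.08015339  0.07816906]
ring 181 [0.573 0.046 0.096] [0.611 0.1   0.149] [0.594 0.073 0.122]
plate 5052 ((659.58837890625, -49.245452880859375), (733.7700805664062, 318.6178283691406), 80.83570098876953)
arm 843 ((647.9420776367188, -31.1607666015625), (702.389404296875, 244.10696411132812), 81.94798278808594)
lid 964 [ 0.71022684 -0.08451265  0.07935956]
```

View pics/crop.png

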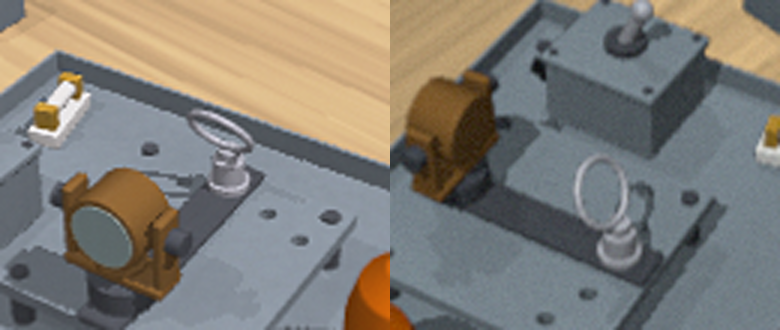

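The crops show the ring standing above the barrel, clear of the box. The toggle is upright on the lid, and the arm points from the prism to the barrel. The two views differ by about 2 cm in x, so I'll triangulate to check.

```bash
python3 - <<'E'
from h import *
a=load('scene');b=load('side')
def tri(p,q):
    o1,v1=ray(a,[p]);o2,v2=ray(b,[q]);v1=v1[0];v2=v2[0]
    t=np.linalg.lstsq(np.c_[v1,-v2],o2-o1,rcond=None)[0]
    P=o1+t[0]*v1;Q=o2+t[1]*v2; return ((P+Q)/2).round(4),((P-Q)*1000).round(1)
S=lambda x,y:(215+x/3,150+y/3); D=lambda x,y:(170+(x-390)/3,160+y/3)
print('barrel top',tri(S(230,170),D(619,236)))
print('ringcentre',tri(S(222,131),D(603,192)))
print('rim corner far-right', tri((143,243),(222,162)))
print('rim corner left-near', tri((413,232),(236,376)))
print('hole',tri(S(268,214),D(588,295)), tri(S(301,240),D(546,319)))
print('platecorner bolt', tri(S(331,216),D(694,197)))
print('platebolt', tri(S(150,149),D(690,198)))
for s in(a,b):
    hsv=cv2.cvtColor(s['im'],cv2.COLOR_BGR2HSV); C=cloud(s)
    m=cv2.inRange(hsv,(5,200,80),(14,255,255))>0
    P=C[m]; P=P[(P[:,2]>.02)&(P[:,2]<.16)&(P[:,0]>.35)&(P[:,0]<.9)&(P[:,1]>.05)&(P[:,1]<.4)]
    print('orange',len(P),P.min(0).round(3),P.max(0).round(3))
    T=C.reshape(-1,3); T=T[(T[:,0]>.4)&(T[:,0]<.8)&(abs(T[:,1])<.3)]
    h,e=np.histogram(T[:,2],np.arange(-.01,.1,.002)); print([(round(e[i],3),h[i]) for i in np.argsort(-h)[:8]])
E
```

```text
barrel top (array([0.5819, 0.07  , 0.0734]), array([-0.6,  5.4, -3.9]))
ringcentre (array([0.5934, 0.0725, 0.1179]), array([-0.4,  2.9, -2.2]))
rim corner far-right (array([ 0.8719, -0.1484,  0.0124]), array([-0.6,  3.9, -3.9]))
rim corner left-near (array([0.3976, 0.308 , 0.0109]), array([-0.1,  1.1, -0.4]))
hole (array([0.5781, 0.1092, 0.0455]), array([-0.2,  1.9, -1.3])) (array([0.5854, 0.1481, 0.0464]), array([-0.3,  3.2, -1.9]))
platecorner bolt (array([0.5394, 0.089 , 0.0805]), array([  3.5, 112.2, -81.5]))
platebolt (array([ 0.5824, -0.0172,  0.0481]), array([-0.2,  1.8, -1.5]))
orange 2038 [0.605 0.246 0.02 ] [0.683 0.329 0.135]
[(np.float64(0.002), np.int64(4119)), (np.float64(0.0), np.int64(2390)), (np.float64(0.048), np.int64(1885)), (np.float64(0.004), np.int64(1771)), (np.float64(-0.002), np.int64(1481)), (np.float64(0.046), np.int64(988)), (np.float64(-0.004), np.int64(721)), (np.float64(0.05), np.int64(630))]
orange 1707 [0.585 0.243 0.02 ] [0.667 0.332 0.138]
[(np.float64(0.002), np.int64(5000)), (np.float64(0.004), np.int64(4421)), (np.float64(0.0), np.int64(3649)), (np.float64(-0.002), np.int64(2458)), (np.float64(0.05), np.int64(1830)), (np.float64(0.006), np.int64(1541)), (np.float64(0.048), np.int64(1433)), (np.float64(0.052), np.int64(768))]
```

Request:
{"fn": "step_arm", "kwargs": {
  "series": [
    [33, 32, 8, 0, 0, 0, 1],
    [33, 32, 8, 0, 0, 0, 1],
    [33, 32, 8, 0, 0, 0, 1],
    [33, 32, 8, 0, 0, 0, 1],
    [33, 32, 8, 0, 0, 0, 1],
    [33, 32, 8, 0, 0, 0, 1],
    [33, 32, 8, 0, 0, 0, 1],
    [33, 32, 8, 0, 0, 0, 1],
    [4, 38, 0, 0, 0, -0.013, 1],
    [4, 38, 0, 0, 0, -0.013, 1],
    [4, 38, 0, 0, 0, 0, 1],
    [4, 38, 0, 0, 0, 0, 1],
    [4, 38, 0, 0, 0, 0, 1],
    [4, 38, 0, 0, 0, 0, 1],
    [4, 38, 0, 0, 0, 0, 1],
    [4, 38, 0, 0, 0, 0, 1],
    [4, 38, 0, 0, 0, 0, 1],
    [0, 38, 0, 0, 0, 0, 1],
    [0, 0, 0, 0, 0, 0, 1]
  ],
  "force": 20
}}

```text
clock: 2.0
tool_pos: [0.4374, 0.0321, 0.3028]
eef_rot: [0.995, 0.103, 0.0, -0.002]
contact_force: [0.3, -0.5, -1.2]
opening: 0.008
finger_force: 0.0
```

```bash
cat >> h.py <<'E'
from scipy.spatial.transform import Rotation as Ro
def st():
    s=r.get_state(); print(round(s['clock'],2),'q',np.round(s['q'],3),'p',np.round(s['tool_pos'],4),'F',np.round(s['contact_force'],1),'open',round(s['opening'],2)); print(Ro.from_quat(s['eef_rot']).as_matrix().round(3)); return s
E
python3 -c "
from h import *
st()"
```

```text
2.0 q [ 2.000e-03  3.600e-01 -2.490e-01  2.006e+00  1.190e-01  7.880e-01
 -1.681e+00] p [0.4374 0.0321 0.3028] F [ 0.3 -0.5 -1.2] open 0.01
[[ 0.979  0.204  0.   ]
 [ 0.204 -0.979  0.003]
 [ 0.001 -0.003 -1.   ]]
```

Request:
{"fn": "step_arm", "kwargs": {
  "series": [
    [10, 2, 0, 0.028, -0.137, 0, 1],
    [10, 2, 0, 0.028, -0.137, 0, 1],
    [10, 2, 0, 0.028, -0.137, 0, 1],
    [10, 2, 0, 0.028, -0.137, 0, 1],
    [10, 2, 0, 0.028, -0.137, 0, 1],
    [10, 2, 0, 0.028, -0.137, 0, 1],
    [10, 2, 0, 0.028, -0.137, 0, 1],
    [0, 0, 0, 0, 0, 0, 1]
  ]
}}

```text
clock: 2.8
tool_pos: [0.5041, 0.0157, 0.3564]
eef_rot: [0.949, 0.087, 0.304, -0.017]
contact_force: [0.7, 0.1, -0.2]
opening: -0.001
finger_force: 0.0
```

```bash
python3 -c "
from h import *
st()"
```

```text
2.8 q [ 0.1    0.202 -0.256  2.304  1.101  0.05  -2.61 ] p [0.5041 0.0157 0.3564] F [ 0.7  0.1 -0.2] open -0.0
[[ 0.8    0.174  0.574]
 [ 0.154 -0.984  0.084]
 [ 0.58   0.021 -0.814]]
```

```bash
cat > fk.py <<'E'
import numpy as np
from itertools import product
from scipy.optimize import least_squares
from scipy.spatial.transform import Rotation as Ro
DATA=[([1.383,.689,-.195,1.565,.157,.902,-.215],[.1373,-.6092,.2380],[.99385,.1107,-.00014,-.0008]),
([.002,.36,-.249,2.006,.119,.788,-1.681],[.4374,.0321,.3028],[.995,.103,0,-.002]),
([.1,.202,-.256,2.304,1.101,.05,-2.61],[.5041,.0157,.3564],[.949,.087,.304,-.017])]
def fk(q,s,L,c):
    R=Ro.identity();p=np.array([0,0,L[0]])
    for i,k in enumerate(q):
        ax='zyzyzyz'[i]
        R=R*Ro.from_euler(ax,(s[i//2] if ax=='z' else 1)*k)
        if i in(2,4,6): p=p+R.apply([L[4] if i==2 else L[5] if i==4 else 0,0,L[i//2]])
    return p,R*Ro.from_euler('z',c)
if __name__=='__main__':
    res=[]
    for s in product([1,-1],repeat=4):
        f=lambda v:np.concatenate([np.r_[(fk(q,s,v[:6],v[6])[0]-p)*5,(fk(q,s,v[:6],v[6])[1].inv()*Ro.from_quat(o)).as_rotvec()] for q,p,o in DATA])
        for c in(0,1.57,3.1,-1.57):
            o=least_squares(f,[.35,.4,.4,.22,0,0,c]); res.append((o.cost,s,o.x.round(4)))
    for x in sorted(res,key=lambda t:t[0])[:3]:print(x)
E
python3 fk.py
```

```text
(np.float64(0.040676041293595346), (-1, -1, -1, -1), array([ 0.2926,  0.6642,  0.3451,  0.358 , -0.0349,  0.0364,  1.5703]))
(np.float64(0.04067604129359543), (-1, -1, -1, -1), array([ 0.2926,  0.6642,  0.3451,  0.358 , -0.0349,  0.0364,  1.5703]))
(np.float64(0.04067604129359545), (-1, -1, -1, -1), array([ 0.2926,  0.6642,  0.3451,  0.358 , -0.0349,  0.0364,  1.5703]))
```

```bash
python3 - <<'E'
from fk import *
s=(-1,)*4
for q,p,o in DATA:
    P,R=fk(q,s,[.2926,.6642,.3451,.358,-.0349,.0364],1.5703)
    print((P-p).round(4),(R.inv()*Ro.from_quat(o)).as_rotvec().round(3))
# allow even-sign/odd-sign variants by orientation only
best=[]
for s in product([1,-1],repeat=7):
    def f(v): 
        out=[]
        for q,p,o in DATA:
            R=Ro.from_euler('z',v[0])
            for i in range(7): R=R*Ro.from_euler('zyzyzyz'[i],s[i]*q[i])
            out.append((( R*Ro.from_euler('z',v[1])).inv()*Ro.from_quat(o)).as_rotvec())
        return np.concatenate(out)
    for a in (0,3.1):
      for c in(0,1.57,3.1,-1.57):
        o=least_squares(f,[a,c]); best.append((o.cost,s,o.x.round(3)))
for b in sorted(best,key=lambda t:t[0])[:4]:print(b)
E
```

```text
[ 0.0354 -0.0063 -0.0112] [ 0.003 -0.001  0.   ]
[-0.0265  0.0287 -0.0035] [ 0.001 -0.001 -0.   ]
[-0.0059  0.007   0.0145] [ 0.001 -0.    -0.   ]
(np.float64(4.975152343605362e-06), (-1, 1, -1, 1, -1, 1, -1), array([ 2.000e-03, -4.711e+00]))
(np.float64(4.975152343605371e-06), (-1, -1, -1, -1, -1, -1, -1), array([ 3.143, -1.57 ]))
(np.float64(4.975152343605789e-06), (-1, 1, -1, 1, -1, 1, -1), array([0.002, 1.572]))
(np.float64(4.975152343605814e-06), (-1, 1, -1, 1, -1, 1, -1), array([0.002, 1.572]))
```

Request:
{"fn": "step_arm", "kwargs": {
  "series": [
    [-16, 4, -13, -0.02, 0.147, 0, 1],
    [-16, 4, -13, -0.02, 0.147, 0, 1],
    [-16, 4, -13, -0.02, 0.147, 0, 1],
    [-16, 4, -13, -0.02, 0.147, 0, 1],
    [0, 0, 0, 0, 0, 0, 1]
  ]
}}

```text
clock: 3.3
tool_pos: [0.4635, 0.024, 0.3093]
eef_rot: [0.993, 0.088, 0.083, 0.004]
contact_force: [0.9, 0.0, 0.3]
opening: 0.004
finger_force: 0.0
```

```bash
cat > fk2.py <<'E'
import numpy as np
from scipy.spatial.transform import Rotation as Ro
from scipy.optimize import least_squares
from fk import DATA
EX=[]
def rots(q):
    R=Ro.identity();o=[]
    for i in range(7):
        R=R*Ro.from_euler('zyzyzyz'[i],(-1 if i%2==0 else 1)*q[i]); o.append(R)
    return o
def A(q):
    o=rots(q); return np.hstack([np.eye(3)[:,2:],o[0].as_matrix(),o[2].as_matrix(),o[4].as_matrix(),o[6].as_matrix()[:,2:]])
X0=np.array([.33,.0,0,0, 0,0,.4, 0,0,.4, .25])
def fit(D):
    M=np.vstack([A(q) for q,_,_ in D]); y=np.concatenate([p for _,p,_ in D])
    lam=.01; n=len(X0)
    dx=np.linalg.solve(M.T@M+lam**2*np.eye(n),M.T@(y-M@X0)); x=X0+dx
    return x,(M@x-y)
def fk(q,x): return A(q)@x, rots(q)[6]*Ro.from_euler('z',np.pi/2)
E
python3 - <<'E'
from h import *; from fk2 import *
s=st(); D=DATA+[(s['q'],s['tool_pos'],s['eef_rot'])]
x,e=fit(D); print(x.round(3),(e*1000).round(1))
E
```

```text
3.3 q [ 0.413  0.394 -0.814  2.056  0.523  0.71  -2.116] p [0.4635 0.024  0.3093] F [0.9 0.  0.3] open 0.0
[[ 0.971  0.175  0.166]
 [ 0.176 -0.984  0.007]
 [ 0.165  0.023 -0.986]]
[ 0.338  0.    -0.019  0.008  0.002 -0.026  0.562  0.    -0.001  0.343
  0.324] [ 0.2  0.1  0.1  0.1 -0.3 -0.1 -0.   0.   0.1 -0.   0.  -0. ]
```

```bash
cat > ik.py <<'E'
from fk2 import *
lo=np.array([-3.01,-.46,-1.47,.13,-1,.04,-2.66]);hi=np.array([3.01,2.08,1.51,2.56,4.14,2.09,2.66])
def pose(p,yaw,dn,flip):
    z=np.array([np.cos(yaw)*np.cos(dn),np.sin(yaw)*np.cos(dn),-np.sin(dn)]);y=np.array([np.sin(yaw),-np.cos(yaw),0])*flip
    return np.array(p),Ro.from_matrix(np.c_[np.cross(y,z),y,z])
def ik(P,R,x,q0,m=.06):
    def f(q):
        p,r=fk(q,x); return np.r_[(p-P)*5,(r.inv()*R).as_rotvec(),.003*(q-q0)]
    o=least_squares(f,np.clip(q0,lo+m+.01,hi-m-.01),bounds=(lo+m,hi-m)); return o.x,np.abs(f(o.x)[:6]).max()
E
python3 - <<'E'
from h import *; from ik import *
s=st(); D=DATA+[(s['q'],s['tool_pos'],s['eef_rot'])]; x,_=fit(D); np.save('x.npy',x)
rng=np.random.default_rng(0); y0=np.radians(11.2)
for dn in(30,40,50):
  for flip in(1,-1):
    d=np.radians(dn); c=np.array([.592,.072,.12])
    P,R=pose(c,y0,d,flip); P=P-.06*R.as_matrix()[:,2]
    S=[]
    for k in range(40):
        q,e=ik(P,R,x,rng.uniform(lo,hi))
        if e<.01: S.append((np.abs(q-s['q']).max(),np.minimum(q-lo,hi-q).min(),q.round(2)))
    S.sort(key=lambda t:t[0]); print(dn,flip,len(S),*[(round(a,2),round(b,2),c.tolist()) for a,b,c in S[:3]],sep='\n  ')
E
```

```text
3.3 q [ 0.413  0.394 -0.814  2.056  0.523  0.71  -2.116] p [0.4635 0.024  0.3093] F [0.9 0.  0.3] open 0.0
[[ 0.971  0.175  0.166]
 [ 0.176 -0.984  0.007]
 [ 0.165  0.023 -0.986]]
30
  1
  0
30
  -1
  0
40
  1
  0
40
  -1
  0
50
  1
  19
  (np.float64(3.68), np.float64(0.06), [-0.2, 0.75, 0.01, 2.5, 3.15, 0.81, 1.56])
  (np.float64(3.69), np.float64(0.06), [-0.19, 0.75, -0.0, 2.5, 3.14, 0.81, 1.57])
  (np.float64(3.69), np.float64(0.06), [-0.19, 0.75, -0.0, 2.5, 3.14, 0.81, 1.57])
50
  -1
  23
  (np.float64(1.68), np.float64(0.09), [0.48, 1.08, -1.31, 2.47, 2.17, 1.23, -0.44])
  (np.float64(1.7), np.float64(0.09), [0.46, 1.03, -1.23, 2.47, 2.22, 1.17, -0.5])
  (np.float64(1.72), np.float64(0.09), [0.44, 1.0, -1.18, 2.47, 2.24, 1.14, -0.53])
```

```bash
python3 - <<'E'
from h import *; from ik import *
x=np.load('x.npy'); rng=np.random.default_rng(0); y0=np.radians(11.2)
u=lambda a:np.array([np.cos(a),np.sin(a),0]); piv=np.array([.723,.0975,0])
for dn in(25,30,35,40,45):
  for yo in(-45,-30,0,20,30,40):
   for flip in(1,-1):
    for lat in(0,31,-31):
     if lat==0 and yo!=0: continue
     best=9;bq=None
     for k in range(5):
      q0=rng.uniform(lo,hi); er=[];qs=[]
      for yaw,ins,h in((y0,-.03,0),(y0,.015,0),(y0+.262,.015,.02)):
        c=piv-.136*u(yaw)+[0,0,.12+h]+.011*u(yaw)+[0,0,.008]
        P,R=pose(c,yaw+np.radians(yo),np.radians(dn),flip)
        P=P+ins*R.as_matrix()[:,2]+lat/1000*R.as_matrix()[:,1]
        q0,e=ik(P,R,x,q0,.04);er.append(e);qs.append(q0.round(2).tolist())
        if e>.03:break
      if max(er)<best: best=max(er);bq=qs
     if best<.01: print(dn,yo,flip,lat,round(best,4),bq[0],bq[-1])
E
```

```text
25 -45 1 31 0.0 [-0.7, 1.09, -0.06, 2.39, 1.93, 1.29, 1.24] [-0.43, 1.14, 0.01, 2.5, 2.47, 1.51, 1.23]
25 -45 1 -31 0.0 [-1.37, 1.73, 1.43, 2.25, 3.94, 0.52, -0.94] [-1.13, 1.8, 1.47, 2.41, 3.48, 1.08, -0.39]
25 -45 -1 31 0.0 [-0.2, 1.29, -0.99, 2.19, 1.89, 2.05, -1.38] [-0.03, 1.24, -0.86, 2.36, 2.27, 1.91, -1.23]
25 -45 -1 -31 0.0 [-0.29, 1.2, -0.75, 2.37, 1.83, 1.87, -1.64] [-0.08, 1.18, -0.59, 2.48, 2.35, 1.82, -1.47]
25 -30 1 -31 0.0 [-0.74, 1.12, 0.04, 2.45, 2.23, 1.35, 1.18] [-0.43, 1.15, 0.05, 2.52, 2.74, 1.59, 1.3]
25 -30 -1 31 0.0 [-0.48, 1.13, -0.38, 2.43, 2.12, 1.63, -1.72] [-0.25, 1.14, -0.25, 2.51, 2.67, 1.68, -1.59]
25 20 1 31 0.0001 [0.09, 1.15, 0.21, 2.47, 3.87, 1.61, 1.75] [0.66, 1.12, -0.59, 2.11, 4.1, 0.68, 1.91]
25 20 -1 -31 0.0 [0.93, 1.61, -1.43, 2.43, 2.79, 1.0, 0.22] [0.97, 1.46, -1.27, 2.1, 2.75, 0.32, 0.32]
25 30 -1 31 0.0001 [0.31, 1.12, -0.17, 2.47, 3.9, 1.32, -1.11] [0.8, 1.23, -0.88, 2.14, 4.1, 0.38, -1.05]
25 30 -1 -31 0.0001 [1.02, 1.59, -1.43, 2.28, 2.62, 0.63, 0.48] [1.0, 1.56, -1.43, 1.96, 1.55, 0.3, 1.65]
25 40 -1 31 0.0001 [1.01, 1.59, -1.43, 2.3
[... 6943 characters left out ...]
0.66, 2.43, 3.04, 0.78, -0.84] [0.56, 0.97, -0.75, 2.21, 3.3, 0.35, -0.71]
45 20 -1 -31 0.0 [0.81, 1.29, -1.43, 2.3, 2.24, 0.91, 0.27] [0.77, 1.13, -1.07, 2.04, 2.16, 0.27, 0.58]
45 30 1 -31 0.0001 [-0.24, 0.93, 0.53, 2.39, 4.1, 1.17, 1.36] [0.57, 0.96, -0.69, 2.11, 4.1, 0.22, 1.8]
45 30 -1 31 0.0 [0.58, 0.99, -0.9, 2.35, 2.91, 0.55, -0.43] [0.68, 1.03, -0.89, 2.11, 3.07, 0.11, -0.27]
45 30 -1 -31 0.0 [0.87, 1.3, -1.43, 2.19, 2.06, 0.71, 0.64] [0.88, 1.36, -1.43, 1.93, 1.47, 0.58, 1.51]
45 40 -1 31 0.0 [0.85, 1.3, -1.43, 2.24, 1.99, 0.64, 0.77] [0.88, 1.36, -1.43, 2.0, 1.34, 0.57, 1.7]
45 40 -1 -31 0.0001 [0.81, 1.12, -1.12, 2.08, 1.93, 0.25, 0.85] [0.87, 1.38, -1.43, 1.81, 1.13, 0.64, 1.97]
```

```bash
cat > plan.py <<'E'
from h import *; from ik import *
import json
def rows(path,x,cl):
    s=r.get_state(); p=np.array(s['tool_pos']);R=Ro.from_quat(s['eef_rot']); out=[]
    for P,Q in path:
        d=np.round((P-p)*1000); w=np.round((Q*R.inv()).as_rotvec(),3)
        p=p+d/1000; R=Ro.from_rotvec(w)*R; out.append([int(i) for i in d]+[float(i) for i in w]+[cl])
    return out
def ringpose(yaw,ins,h,yo=-30,dn=30,lat=.034,sh=0.0,piv=np.array([.723,.0975,0])):
    # hook finger axis through ring centre (raised sh along ring), tip ins beyond
    u=np.array([np.cos(yaw),np.sin(yaw),0]); c=piv-.136*u+[0,0,.12+h]+sh*(.5*u+[0,0,.866])
    P,R=pose(c,yaw+np.radians(yo),np.radians(dn),-1); M=R.as_matrix()
    return P+ins*M[:,2]+lat*M[:,1],R
E
python3 - <<'E'
from plan import *
s=r.get_state(); q0=np.array(s['q']); x=np.load('x.npy'); y0=np.radians(11.2)
P,R=ringpose(y0,-.035,.10)
g,e=ik(P,R,x,np.array([-.4,1.0,-.5,2.3,2.1,1.5,-1.6])); print(e,g.round(2),P.round(3))
n=26; path=[fk(q0+(g-q0)*t,x) for t in np.linspace(0,1,n+1)[1:]]
rw=rows(path,x,.43); print('maxw',max(np.linalg.norm(k[3:6]) for k in rw))
print([p[0].round(2).tolist() for p in path[::4]])
print(json.dumps(rw))
E
```

```text
3.958693866053142e-06 [-0.4   0.82 -0.52  2.44  1.99  1.4  -1.45] [0.572 0.113 0.238]
maxw 0.10787956247593887
[[0.46, 0.02, 0.3], [0.44, -0.01, 0.26], [0.45, -0.04, 0.24], [0.47, -0.05, 0.24], [0.51, -0.03, 0.24], [0.54, 0.02, 0.24], [0.57, 0.09, 0.24]]
[[-7, -7, -11, -0.058, 0.025, 0.085, 0.43], [-6, -7, -11, -0.058, 0.024, 0.086, 0.43], [-4, -8, -9, -0.058, 0.023, 0.087, 0.43], [-3, -7, -8, -0.058, 0.022, 0.087, 0.43], [-2, -8, -7, -0.057, 0.021, 0.088, 0.43], [-1, -7, -6, -0.058, 0.021, 0.088, 0.43], [1, -6, -5, -0.057, 0.019, 0.088, 0.43], [2, -6, -4, -0.056, 0.018, 0.089, 0.43], [3, -5, -4, -0.057, 0.017, 0.09, 0.43], [5, -4, -2, -0.056, 0.016, 0.09, 0.43], [6, -3, -3, -0.056, 0.015, 0.09, 0.43], [6, -1, -1, -0.055, 0.013, 0.09, 0.43], [8, 0, -1, -0.055, 0.012, 0.09, 0.43], [8, 2, -1, -0.054, 0.01, 0.091, 0.43], [9, 3, 0, -0.054, 0.009, 0.091, 0.43], [10, 5, 0, -0.053, 0.008, 0.091, 0.43], [9, 7, 0, -0.053, 0.005, 0.091, 0.43], [10, 8, 1, -0.051, 0.005, 0.092, 0.43], [9, 11, 0, -0.05, 0.003, 0.091, 0.43], [10, 12, 1, -0.05, 0.001, 0.092, 0.43], [8, 15, 0, -0.048, -0.001, 0.091, 0.43], [8, 16, 0, -0.046, -0.002, 0.092, 0.43], [7, 17, 0, -0.045, -0.003, 0.091, 0.43], [5, 20, 0, -0.044, -0.005, 0.092, 0.43], [5, 20, 0, -0.041, -0.006, 0.092, 0.43], [2, 22, -1, -0.04, -0.008, 0.091, 0.43]]
```

Request:
{"fn": "step_arm", "kwargs": {
  "series": [
    [-7, -7, -10, -0.058, 0.024, 0.085, 0.43],
    [-6, -7, -10, -0.058, 0.024, 0.086, 0.43],
    [-4, -8, -9, -0.058, 0.023, 0.087, 0.43],
    [-3, -7, -8, -0.058, 0.022, 0.087, 0.43],
    [-2, -8, -7, -0.058, 0.021, 0.088, 0.43],
    [-1, -7, -6, -0.058, 0.02, 0.088, 0.43],
    [1, -6, -5, -0.057, 0.019, 0.088, 0.43],
    [2, -6, -4, -0.056, 0.018, 0.089, 0.43],
    [3, -5, -4, -0.056, 0.017, 0.09, 0.43],
    [5, -4, -2, -0.056, 0.016, 0.09, 0.43],
    [6, -3, -3, -0.056, 0.015, 0.09, 0.43],
    [6, -1, -1, -0.055, 0.013, 0.09, 0.43],
    [8, 0, -1, -0.055, 0.012, 0.09, 0.43],
    [8, 2, -1, -0.054, 0.01, 0.09, 0.43],
    [9, 3, 0, -0.054, 0.009, 0.09, 0.43]
  ]
}}

```text
clock: 4.8
tool_pos: [0.487, -0.0414, 0.2391]
eef_rot: [0.645, 0.682, -0.083, 0.334]
contact_force: [-0.1, -0.4, -0.8]
opening: 0.571
finger_force: 0.0
```

```bash
python3 - <<'E'
from plan import *
s=st(); x=np.load('x.npy'); p,R=fk(s['q'],x); print('model err',(p-s['tool_pos']).round(4))
q0=np.array(s['q']); y0=np.radians(11.2)
P,R=ringpose(y0,-.035,.10)
g,e=ik(P,R,x,np.array([-.4,1.0,-.5,2.3,2.1,1.5,-1.6])); print(e,g.round(2),P.round(3))
n=12; path=[fk(q0+(g-q0)*t,x) for t in np.linspace(0,1,n+1)[1:]]
rw=rows(path,x,.43); print('maxw',max(np.linalg.norm(k[3:6]) for k in rw)); print(json.dumps(rw))
E
```

```text
4.8 q [-0.022  0.64  -0.696  2.285  1.373  1.135 -1.73 ] p [ 0.487  -0.0414  0.2391] F [-0.1 -0.4 -0.8] open 0.57
[[ 0.056  0.936  0.348]
 [ 0.825  0.153 -0.544]
 [-0.563  0.318 -0.763]]
model err [ 0.0002  0.0015 -0.    ]
3.958693866053142e-06 [-0.4   0.82 -0.52  2.44  1.99  1.4  -1.45] [0.572 0.113 0.238]
maxw 0.09601041610158764
[[9, 6, 0, -0.048, 0.005, 0.082, 0.43], [9, 6, 0, -0.048, 0.005, 0.083, 0.43], [9, 8, 0, -0.047, 0.003, 0.083, 0.43], [9, 9, 0, -0.046, 0.002, 0.083, 0.43], [9, 11, 0, -0.046, 0.001, 0.083, 0.43], [8, 13, 0, -0.045, -0.0, 0.083, 0.43], [8, 13, 0, -0.044, -0.002, 0.083, 0.43], [7, 15, 0, -0.043, -0.002, 0.083, 0.43], [6, 17, 0, -0.041, -0.004, 0.083, 0.43], [5, 18, 0, -0.041, -0.005, 0.084, 0.43], [3, 18, -1, -0.039, -0.006, 0.083, 0.43], [3, 20, -1, -0.038, -0.006, 0.083, 0.43]]
```

Following nicely.

Request:
{"fn": "step_arm", "kwargs": {
  "series": [
    [9, 6, 0, -0.048, 0.005, 0.082, 0.43],
    [9, 6, 0, -0.048, 0.005, 0.083, 0.43],
    [9, 8, 0, -0.047, 0.003, 0.083, 0.43],
    [9, 9, 0, -0.046, 0.002, 0.083, 0.43],
    [9, 11, 0, -0.046, 0.001, 0.083, 0.43],
    [8, 13, 0, -0.045, 0, 0.083, 0.43],
    [8, 13, 0, -0.044, -0.002, 0.083, 0.43],
    [7, 15, 0, -0.043, -0.002, 0.083, 0.43],
    [6, 17, 0, -0.041, -0.004, 0.083, 0.43],
    [5, 18, 0, -0.041, -0.005, 0.084, 0.43],
    [3, 18, 0, -0.039, -0.006, 0.083, 0.43],
    [3, 20, 0, -0.038, -0.006, 0.083, 0.43],
    [0, 0, 0, 0, 0, 0, 0.43]
  ]
}}

```text
clock: 6.1
tool_pos: [0.5718, 0.1136, 0.2385]
eef_rot: [0.142, 0.855, -0.08, 0.492]
contact_force: [-0.7, 0.1, 0.0]
opening: 0.57
finger_force: 0.0
```

```bash
python3 - <<'E'
from plan import *
s=st(); a=snap('wrist','w1.png'); b=snap('scene')
y0=np.radians(11.2); P,R=ringpose(y0,-.035,.10); print('want',P.round(3)); print(R.as_matrix().round(3))
u=np.array([np.cos(y0),np.sin(y0),0]);c=np.array([.723,.0975,.12])-.136*u
v=np.array([-u[1],u[0],0]); w=.5*u+[0,0,.866]
for t in np.linspace(0,2*np.pi,9)[:-1]: print(proj(a,c+.026*(np.cos(t)*v+np.sin(t)*w)).round(0).tolist(),proj(b,c+.026*(np.cos(t)*v+np.sin(t)*w)).round(0).tolist())
cv2.imwrite('pics/c2.png',np.hstack([cv2.resize(b['im'][120:320,150:420],(400,296)),cv2.resize(a['im'],(395,296))]))
E
```

```text
6.1 q [-0.342  0.835 -0.623  2.436  1.965  1.463 -1.406] p [0.5718 0.1136 0.2385] F [-0.7  0.1  0. ] open 0.57
[[-0.476  0.322  0.819]
 [ 0.164  0.947 -0.277]
 [-0.864  0.002 -0.503]]
want [0.572 0.113 0.238]
[[-0.473  0.322  0.82 ]
 [ 0.161  0.947 -0.279]
 [-0.866  0.    -0.5  ]]
[[239.0, 85.0]] [[299.0, 195.0]]
[[237.0, 112.0]] [[294.0, 190.0]]
[[221.0, 127.0]] [[286.0, 186.0]]
[[201.0, 124.0]] [[280.0, 185.0]]
[[188.0, 105.0]] [[280.0, 188.0]]
[[189.0, 80.0]] [[284.0, 193.0]]
[[203.0, 62.0]] [[292.0, 196.0]]
[[225.0, 64.0]] [[298.0, 197.0]]
```

View pics/c2.png

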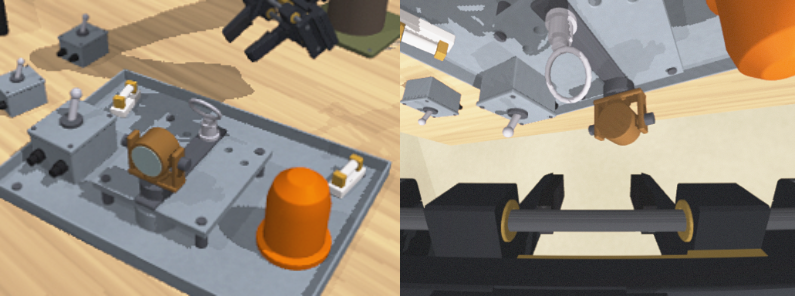

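The wrist view (mounted upside down) shows the ring centre near (220,98), a few pixels from the prediction. The prism lies beyond it at about (285,155), and both fingers are open and clear. I'll refine the ring position with ellipse fits.

```bash
python3 - <<'E'
from plan import *
a=load('wrist');b=load('scene');c=load('side')
print('cam rel TCP (tool axes)',(Ro.from_quat(r.get_state()['eef_rot']).as_matrix().T@(a['T'][:3,3]-r.get_state()['tool_pos'])).round(3))
es=[]
for s,(x0,y0,x1,y1) in((a,(170,45,260,150)),(b,(272,178,306,206)),(c,(225,205,252,242))):
    g=s['im'][y0:y1,x0:x1]; hsv=cv2.cvtColor(g,cv2.COLOR_BGR2HSV)
    m=((hsv[...,1]<50)&(hsv[...,2]>150)).astype(np.uint8)
    cs,h=cv2.findContours(m,cv2.RETR_CCOMP,cv2.CHAIN_APPROX_NONE)
    best=None
    for k,hh in zip(cs,h[0]):
        if hh[3]>=0 and len(k)>=6 and (best is None or cv2.contourArea(k)>cv2.contourArea(best)): best=k
    e=cv2.fitEllipse(best) if best is not None else None
    print(e,x0,y0); es.append(None if e is None else (s,(e[0][0]+x0,e[0][1]+y0)))
O=[];V=[]
A=np.zeros((3,3));B=np.zeros(3)
for k in es:
    if k is None: continue
    o,v=ray(k[0],[k[1]]);v=v[0]/np.linalg.norm(v[0]);M=np.eye(3)-np.outer(v,v);A+=M;B+=M@o;O.append((o,M))
X=np.linalg.solve(A,B);print('ring',X.round(4),[(M@(o-X)*1000).round(1) for o,M in O])
E
```

```text
cam rel TCP (tool axes) [ 0.071  0.    -0.148]
((57.967830657958984, 72.35762786865234), (12.784280776977539, 23.982131958007812), 58.09640884399414) 170 45
None 272 178
None 225 205
ring [0.2786 0.2307 0.3406] [array([0., 0., 0.])]
```

```bash
python3 - <<'E'
from plan import *
y0=np.radians(11.2)
u=np.array([np.cos(y0),np.sin(y0),0]);c0=np.array([.723,.0975,.12])-.136*u
v=np.array([-u[1],u[0],0]); w=.5*u+np.array([0,0,.866]); n=np.cross(v,w)
for nm in('wrist','scene','side'):
    C=cloud(load(nm)).reshape(-1,3); Q=(C-c0)
    L=np.c_[Q@v,Q@w,Q@n]*1000; L=L[(np.linalg.norm(L,axis=1)<45)&(Q[:,2]>-.010)]
    f=least_squares(lambda k:np.r_[np.hypot(L[:,0]-k[0],L[:,1]-k[1])-26,L[:,2]-k[2]],[0,0,0],loss='soft_l1',f_scale=2)
    o=f.x; print(nm,len(L),o.round(1),'world off',(o[0]*v+o[1]*w+o[2]*n).round(1),(c0*1000+o[0]*v+o[1]*w+o[2]*n).round(1),'res',np.median(np.abs(f.fun)).round(1))
E
```

```text
wrist 953 [2.2 2.4 1.4] world off [1.9 2.7 1.3] [591.5  73.7 121.3] res 0.9
scene 81 [2.6 5.7 8.4] world off [9.4 4.5 0.7] [599.   75.6 120.7] res 1.2
side 120 [1.2 5.  2.9] world off [4.7 2.1 2.8] [594.3  73.2 122.8] res 1.2
```

```bash
python3 - <<'E'
from plan import *
x=np.load('x.npy'); s=r.get_state(); q=np.array(s['q']); y0=np.radians(11.2); pv=np.array([.725,.100,.001])
p=np.array(s['tool_pos'])
for nm,k in(('pre',(y0,-.035,0)),('in',(y0,.018,0)),('lift',(y0,.018,.028)),('swing',(y0+.262,.018,.028)),('down',(y0+.262,.018,-.004)),('out',(y0+.262,-.035,-.004))):
    P,R=ringpose(*k,sh=.004,piv=pv); q,e=ik(P,R,x,q,.03); print(nm,round(e,4),q.round(2),'P',P.round(4),'d mm',((P-p)*1000).round(1)); p=P
E
```

```text
pre 0.0 [-0.37  1.09 -0.57  2.43  2.08  1.62 -1.57] P [0.5758 0.1159 0.142 ] d mm [  3.5   4.1 -97.3]
in 0.0 [-0.29  1.13 -0.51  2.33  2.2   1.56 -1.49] P [0.6193 0.1011 0.1155] d mm [ 43.5 -14.8 -26.5]
lift 0.0 [-0.29  1.06 -0.53  2.34  2.17  1.53 -1.45] P [0.6193 0.1011 0.1435] d mm [ 0.  0. 28.]
swing 0.0 [-0.11  1.08 -0.47  2.49  2.6   1.57 -1.38] P [0.6226 0.0737 0.1435] d mm [  3.3 -27.4   0. ]
down 0.0 [-0.12  1.16 -0.45  2.47  2.63  1.63 -1.4 ] P [0.6226 0.0737 0.1115] d mm [  0.   0. -32.]
out 0.057 [ 0.18  1.41 -1.28  2.53  2.36  2.06 -0.8 ] P [0.5768 0.0767 0.138 ] d mm [-45.8   3.   26.5]
```

Request:
{"fn": "step_arm", "kwargs": {
  "series": [
    [1, 1, -12, 0, 0, 0, 0.43],
    [1, 1, -12, 0, 0, 0, 0.43],
    [1, 1, -12, 0, 0, 0, 0.43],
    [1, 1, -12, 0, 0, 0, 0.43],
    [0, 0, -12, 0, 0, 0, 0.43],
    [0, 0, -12, 0, 0, 0, 0.43],
    [0, 0, -12, 0, 0, 0, 0.43],
    [0, 0, -13, 0, 0, 0, 0.43],
    [0, 0, 0, 0, 0, 0, 0.43]
  ]
}}

```text
clock: 7.1
tool_pos: [0.5768, 0.1154, 0.1413]
eef_rot: [0.145, 0.854, -0.082, 0.492]
contact_force: [-0.5, -0.6, -0.8]
opening: 0.569
finger_force: 0.0
```

```bash
python3 - <<'E'
from plan import *
s=st(); a=snap('wrist'); b=snap('side'); c=snap('scene')
y0=np.radians(11.2); pv=np.array([.725,.100,.001]); x=np.load('x.npy')
u=np.array([np.cos(y0),np.sin(y0),0]);c0=pv+[0,0,.12]-.136*u
v=np.array([-u[1],u[0],0]); w=.5*u+np.array([0,0,.866]); n=np.cross(v,w)
C=cloud(a).reshape(-1,3); Q=(C-c0); L=np.c_[Q@v,Q@w,Q@n]*1000; L=L[(np.linalg.norm(L,axis=1)<40)&(Q[:,2]>-.01)]
print(len(L)); 
if len(L)>50:
    f=least_squares(lambda k:np.r_[np.hypot(L[:,0]-k[0],L[:,1]-k[1])-26,L[:,2]-k[2]],[0,0,0],loss='soft_l1',f_scale=2);o=f.x
    print(o.round(1),(c0*1000+o[0]*v+o[1]*w+o[2]*n).round(1))
P,R=ringpose(y0,.018,0,sh=.004,piv=pv); print('to in',((P-s['tool_pos'])*1000).round(1),(R*Ro.from_quat(s['eef_rot']).inv()).as_rotvec().round(3))
cv2.imwrite('pics/c3.png',np.vstack([np.hstack([cv2.resize(b['im'][150:290,160:320],(400,350)),cv2.resize(c['im'][150:255,225:345],(400,350))]),cv2.resize(a['im'][0:150,100:400],(800,400))[:240]]))
E
```

```text
7.1 q [-0.372  1.091 -0.568  2.425  2.073  1.62  -1.572] p [0.5768 0.1154 0.1413] F [-0.5 -0.6 -0.8] open 0.57
[[-0.473  0.328  0.818]
 [ 0.167  0.945 -0.282]
 [-0.865  0.003 -0.502]]
921
[ 0.1 -0.3 -0.5] [591.   73.6 121. ]
to in [ 42.5 -14.3 -25.9] [-0.004 -0.001  0.006]
```

View pics/c3.png

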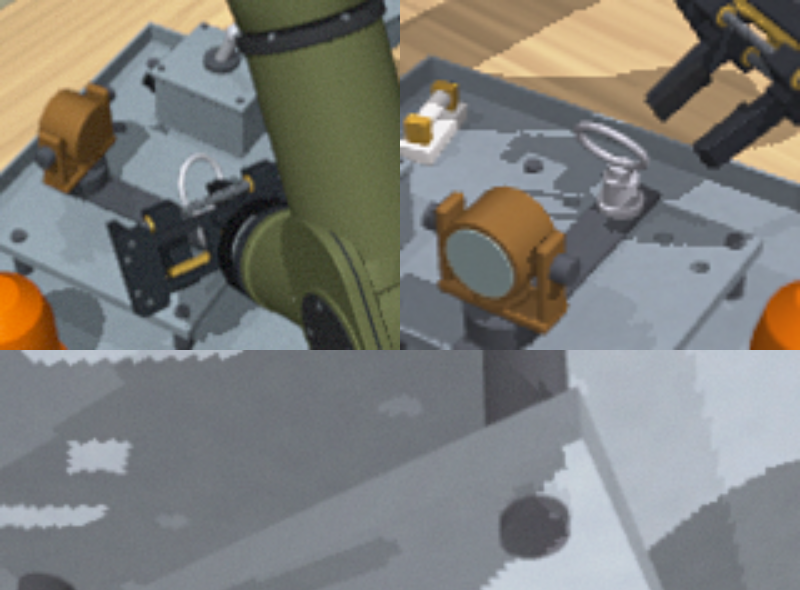

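The ring estimate is confirmed to 0.5 mm. The scene crop shows the hooking finger at (660,105), lined up behind the ring at (612,145). Next I'll insert it.

Request:
{"fn": "step_arm", "kwargs": {
  "series": [
    [6, -2, -4, 0, 0, 0, 0.43],
    [6, -2, -4, 0, 0, 0, 0.43],
    [6, -2, -4, 0, 0, 0, 0.43],
    [6, -2, -4, 0, 0, 0, 0.43],
    [6, -2, -3, 0, 0, 0, 0.43],
    [6, -2, -3, 0, 0, 0, 0.43],
    [6, -2, -3, 0, 0, 0, 0.43],
    [0, 0, 0, 0, 0, 0, 0.43],
    [0, 0, 0, 0, 0, 0, 0.43]
  ]
}}

```text
clock: 8.15
tool_pos: [0.6191, 0.1028, 0.1176]
eef_rot: [0.144, 0.854, -0.08, 0.494]
contact_force: [0.4, 0.7, -0.0]
opening: 0.567
finger_force: 0.0
```

```bash
python3 - <<'E'
from plan import *
s=st(); c=snap('scene'); b=snap('side')
cv2.imwrite('pics/c4.png',np.hstack([cv2.resize(c['im'][160:250,235:335],(500,450),interpolation=cv2.INTER_CUBIC),cv2.resize(b['im'][190:270,200:270],(300,343))[:, :].copy() if 0 else cv2.resize(b['im'][180:270,200:260],(300,450))]))
E
```

```text
8.15 q [-0.297  1.123 -0.522  2.332  2.188  1.568 -1.49 ] p [0.6191 0.1028 0.1176] F [ 0.4  0.7 -0. ] open 0.57
[[-0.471  0.326  0.82 ]
 [ 0.168  0.945 -0.279]
 [-0.866  0.006 -0.5  ]]
```

View pics/c4.png

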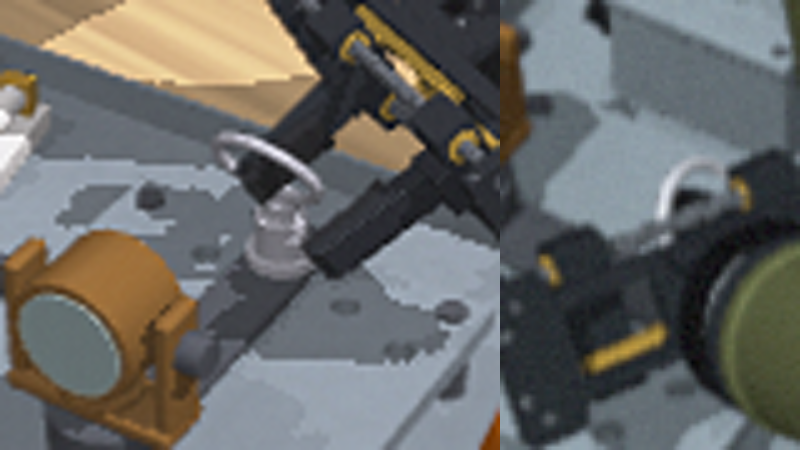

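The scene crop shows the finger through the ring at (265,175) and the other finger outside at (345,240), with no contact force. Now I'll lift slowly.

Request:
{"fn": "step_arm", "kwargs": {
  "series": [
    [0, 0, 3, 0, 0, 0, 0.43],
    [0, 0, 3, 0, 0, 0, 0.43],
    [0, 0, 3, 0, 0, 0, 0.43],
    [0, 0, 2, 0, 0, 0, 0.43],
    [0, 0, 2, 0, 0, 0, 0.43],
    [0, 0, 2, 0, 0, 0, 0.43],
    [0, 0, 0, 0, 0, 0, 0.43]
  ]
}}

```text
clock: 8.95
tool_pos: [0.6186, 0.1029, 0.1322]
eef_rot: [0.144, 0.854, -0.08, 0.493]
contact_force: [-1.1, 0.5, -6.2]
opening: 0.571
finger_force: 2.9
```

Request:
{"fn": "step_arm", "kwargs": {
  "series": [
    [0, 0, 2, 0, 0, 0, 0.43],
    [0, 0, 2, 0, 0, 0, 0.43],
    [0, 0, 2, 0, 0, 0, 0.43],
    [0, 0, 2, 0, 0, 0, 0.43],
    [0, 0, 2, 0, 0, 0, 0.43],
    [0, 0, 1, 0, 0, 0, 0.43],
    [0, 0, 0, 0, 0, 0, 0.43]
  ]
}}

```text
clock: 9.65
tool_pos: [0.6189, 0.103, 0.1435]
eef_rot: [0.144, 0.854, -0.08, 0.493]
contact_force: [-3.6, -1.4, -8.6]
opening: 0.572
finger_force: 4.2
```

```bash
cat > ring.py <<'E'
from plan import *
def ringfit(nm,idx,pv=np.array([.725,.100,.001]),h0=.012):
    y=np.radians(11.2)-idx; u=np.array([np.cos(y),np.sin(y),0]);c0=pv+[0,0,.12+h0]-.136*u
    v=np.array([-u[1],u[0],0]); w=.5*u+np.array([0,0,.866]); n=np.cross(v,w)
    s=load(nm); C=cloud(s); hsv=cv2.cvtColor(s['im'],cv2.COLOR_BGR2HSV); br=(hsv[...,2]>120)&(hsv[...,1]<60)
    for m,t in((np.ones_like(br),'all'),(br,'bright')):
        Q=C[m]-c0; L=np.c_[Q@v,Q@w,Q@n]*1000; L=L[(np.abs(np.hypot(L[:,0],L[:,1])-26)<14)&(abs(L[:,2])<15)&(L[:,1]>-15)]
        if len(L)<20: print(nm,t,len(L)); continue
        f=least_squares(lambda k:np.r_[np.hypot(L[:,0]-k[0],L[:,1]-k[1])-26,L[:,2]-k[2]],[0,0,0],loss='soft_l1',f_scale=2);o=f.x
        print(nm,t,len(L),(c0*1000+o[0]*v+o[1]*w+o[2]*n).round(1),'res',np.median(np.abs(f.fun)).round(1))
E
python3 - <<'E'
from ring import *
s=st(); snap('scene','s5.png');snap('side')
ringfit('scene',0);ringfit('side',0)
E
```

```text
9.65 q [-0.292  1.062 -0.535  2.342  2.16   1.533 -1.459] p [0.6189 0.103  0.1435] F [-3.6 -1.4 -8.6] open 0.57
[[-0.472  0.325  0.82 ]
 [ 0.168  0.946 -0.279]
 [-0.866  0.006 -0.501]]
scene all 216 [596.1  73.7 133.8] res 3.1
scene bright 60 [598.1  75.2 137.8] res 1.2
side all 60 [592.6  71.2 138.2] res 1.8
side bright 41 [593.8  73.6 139.6] res 1.1
```

Request:
{"fn": "step_arm", "kwargs": {
  "series": [
    [0, -2, 0, 0, 0, 0.019, 0.43],
    [0, -2, 0, 0, 0, 0.019, 0.43],
    [0, -2, 0, 0, 0, 0.019, 0.43],
    [0, -2, 0, 0, 0, 0.019, 0.43],
    [0, -2, 0, 0, 0, 0.019, 0.43],
    [0, -2, 0, 0, 0, 0.018, 0.43],
    [1, -2, 0, 0, 0, 0.018, 0.43],
    [0, 0, 0, 0, 0, 0, 0.43]
  ]
}}

```text
clock: 10.55
tool_pos: [0.6199, 0.0872, 0.1435]
eef_rot: [0.088, 0.862, -0.049, 0.498]
contact_force: [-4.4, -2.3, -8.3]
opening: 0.567
finger_force: 4.8
```

```bash
python3 - <<'E'
from ring import *
s=st(); snap('scene');snap('side')
y=np.radians(11.2)+.131; print('expected ring',np.array([.725-.136*np.cos(y),.1-.136*np.sin(y)]).round(4))
ringfit('scene',-.131,h0=.017);ringfit('side',-.131,h0=.017)
E
```

```text
10.55 q [-0.217  1.073 -0.5    2.431  2.367  1.559 -1.448] p [0.6199 0.0872 0.1435] F [-4.4 -2.3 -8.3] open 0.57
[[-0.489  0.2    0.849]
 [ 0.103  0.98  -0.171]
 [-0.866  0.004 -0.5  ]]
expected ring [0.5962 0.0564]
scene all 201 [600.7  54.8 134.6] res 3.2
scene bright 53 [603.   56.4 137.5] res 1.2
side all 76 [597.8  52.6 138. ] res 2.1
side bright 49 [599.4  54.2 139.1] res 1.5
```

Request:
{"fn": "step_arm", "kwargs": {
  "series": [
    [0, -2, 0, 0, 0, 0.019, 0.43],
    [0, -2, 0, 0, 0, 0.019, 0.43],
    [1, -2, 0, 0, 0, 0.019, 0.43],
    [0, -2, 0, 0, 0, 0.019, 0.43],
    [1, -2, 0, 0, 0, 0.019, 0.43],
    [0, -2, 0, 0, 0, 0.018, 0.43],
    [0, 0, 0, 0, 0, 0.018, 0.43],
    [0, 0, 0, 0, 0, 0, 0.43]
  ]
}}

```text
clock: 11.45
tool_pos: [0.6216, 0.0753, 0.1433]
eef_rot: [0.032, 0.866, -0.016, 0.499]
contact_force: [-4.6, -2.0, -7.6]
opening: 0.568
finger_force: 5.1
```

```bash
python3 - <<'E'
from ring import *
s=st(); snap('scene','s6.png');snap('side','d6.png')
y=np.radians(11.2)+.262; print('expected ring',np.array([.725-.136*np.cos(y),.1-.136*np.sin(y)]).round(4))
ringfit('scene',-.262,h0=.017);ringfit('side',-.262,h0=.017)
E
```

```text
11.45 q [-0.129  1.082 -0.459  2.489  2.589  1.567 -1.398] p [0.6216 0.0753 0.1433] F [-4.6 -2.  -7.6] open 0.57
[[-0.5    0.071  0.863]
 [ 0.039  0.997 -0.059]
 [-0.865  0.004 -0.501]]
expected ring [0.603  0.0399]
scene all 196 [607.5  40.4 134.8] res 3.2
scene bright 52 [609.3  42.9 137.8] res 1.2
side all 104 [603.5  38.3 137.5] res 2.2
side bright 47 [605.   40.2 139.6] res 1.0
```

Request:
{"fn": "step_arm", "kwargs": {
  "series": [
    [0, -1, -2, 0, 0, 0, 0.43],
    [0, 0, -2, 0, 0, 0, 0.43],
    [0, 0, -2, 0, 0, 0, 0.43],
    [0, 0, -2, 0, 0, 0, 0.43],
    [0, 0, -2, 0, 0, 0, 0.43],
    [0, 0, -2, 0, 0, 0, 0.43],
    [0, 0, 0, 0, 0, 0, 0.43]
  ]
}}

```text
clock: 12.25
tool_pos: [0.6219, 0.0749, 0.1316]
eef_rot: [0.032, 0.865, -0.016, 0.5]
contact_force: [-6.5, -0.6, -5.6]
opening: 0.568
finger_force: 4.4
```

```bash
python3 - <<'E'
from ring import *
snap('scene');snap('side')
ringfit('scene',-.262,h0=.006);ringfit('side',-.262,h0=.006)
E
```

```text
scene all 187 [607.4  39.5 123.3] res 3.3
scene bright 50 [609.2  42.3 126.3] res 0.7
side all 103 [603.9  38.  126.6] res 2.0
side bright 51 [605.4  39.5 128.2] res 1.1
```

Request:
{"fn": "step_arm", "kwargs": {
  "series": [
    [0, 0, -2, 0, 0, 0, 0.43],
    [0, 0, -2, 0, 0, 0, 0.43],
    [0, 0, -2, 0, 0, 0, 0.43],
    [0, 0, -2, 0, 0, 0, 0.43],
    [0, 0, -2, 0, 0, 0, 0.43],
    [0, 0, -2, 0, 0, 0, 0.43],
    [0, 0, -2, 0, 0, 0, 0.43],
    [0, 0, 0, 0, 0, 0, 0.43]
  ]
}}

```text
clock: 13.15
tool_pos: [0.623, 0.0765, 0.1183]
eef_rot: [0.032, 0.865, -0.014, 0.501]
contact_force: [-0.3, 0.2, -0.1]
opening: 0.568
finger_force: 0.0
```

```bash
python3 - <<'E'
from ring import *
s=st();snap('scene');snap('side')
ringfit('scene',-.262,h0=.0);ringfit('side',-.262,h0=.0)
x=np.load('x.npy');q=np.array(s['q']);R=Ro.from_quat(s['eef_rot']);p=np.array(s['tool_pos']);z=R.as_matrix()[:,2]
for d in(.015,.03,.045):
  for dz in(0,-.2):
    Q,e=ik(p-d*z,Ro.from_euler('z',dz*d/.045)*R,x,q,.03); print(d,dz,round(e,4),Q.round(2),(p-d*z).round(3))
E
```

```text
13.15 q [-0.131  1.15  -0.448  2.475  2.617  1.62  -1.411] p [0.623  0.0765 0.1183] F [-0.3  0.2 -0.1] open 0.57
[[-0.496  0.069  0.866]
 [ 0.04   0.998 -0.057]
 [-0.868  0.007 -0.497]]
scene all 194 [607.8  37.6 116.2] res 3.9
scene bright 57 [609.2  42.1 121.1] res 1.2
side all 112 [603.8  36.9 119.3] res 3.1
side bright 65 [605.4  39.6 122.5] res 1.3
0.015 0 0.0 [-0.14  1.14 -0.46  2.52  2.6   1.65 -1.43] [0.61  0.077 0.126]
0.015 -0.2 0.0 [-0.18  1.14 -0.48  2.49  2.49  1.65 -1.46] [0.61  0.077 0.126]
0.03 0 0.0069 [ 0.21  1.44 -1.26  2.53  2.49  2.06 -0.75] [0.597 0.078 0.133]
0.03 -0.2 0.0 [-0.22  1.13 -0.51  2.5   2.37  1.67 -1.52] [0.597 0.078 0.133]
0.045 0 0.0409 [ 0.18  1.41 -1.28  2.53  2.39  2.06 -0.79] [0.584 0.079 0.141]
0.045 -0.2 0.0 [-0.27  1.11 -0.53  2.51  2.25  1.67 -1.57] [0.584 0.079 0.141]
```

Request:
{"fn": "step_arm", "kwargs": {
  "series": [
    [-4, 0, 2, 0, 0, 0, 0.43],
    [-4, 0, 3, 0, 0, 0, 0.43],
    [-4, 1, 2, 0, 0, 0, 0.43],
    [-4, 0, 3, 0, 0, -0.033, 0.43],
    [-3, 0, 2, 0, 0, -0.033, 0.43],
    [-3, 0, 3, 0, 0, -0.033, 0.43],
    [-3, 0, 2, 0, 0, -0.033, 0.43],
    [-3, 0, 3, 0, 0, -0.033, 0.43],
    [-4, 0, 2, 0, 0, -0.033, 0.43],
    [0, 0, 0, 0, 0, 0, 0.43]
  ]
}}

```text
clock: 14.25
tool_pos: [0.5899, 0.0785, 0.14]
eef_rot: [0.116, 0.858, -0.063, 0.496]
contact_force: [-0.5, 0.8, -0.5]
opening: 0.569
finger_force: 0.0
```

```bash
python3 - <<'E'
from ring import *
s=st();c=snap('scene');b=snap('side')
ringfit('scene',-.262,h0=.0);ringfit('side',-.262,h0=.0)
cv2.imwrite('pics/c7.png',np.hstack([cv2.resize(c['im'][150:250,215:335],(480,400),interpolation=cv2.INTER_CUBIC),cv2.resize(b['im'][170:270,200:280],(320,400))]))
E
```

```text
14.25 q [-0.254  1.11  -0.545  2.49   2.256  1.659 -1.543] p [0.5899 0.0785 0.14  ] F [-0.5  0.8 -0.5] open 0.57
[[-0.481  0.262  0.837]
 [ 0.137  0.965 -0.224]
 [-0.866  0.007 -0.5  ]]
scene all 95 [610.   42.1 120.5] res 1.1
scene bright 62 [609.5  42.  121.1] res 1.1
side all 85 [605.4  39.6 122.3] res 1.3
side bright 77 [605.6  39.6 122.4] res 1.3
```

View pics/c7.png

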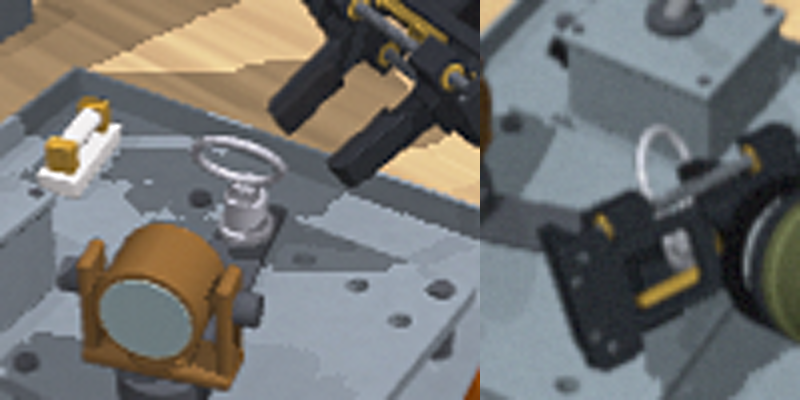

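The ring at scene crop (240,155) is free of both fingers. The arm sits one hole towards the box, with two plate holes and the vacated one visible at (305,258), (357,285) and (400,320). The ring height is back at its home reading. I'll rise clear and do a last check.

Request:
{"fn": "step_arm", "kwargs": {
  "series": [
    [-1, 0, 10, 0, 0, 0, 0.43],
    [0, 0, 15, 0, 0, 0, 0.43],
    [0, 0, 20, 0, 0, 0, 0.43],
    [0, 0, 20, 0, 0, 0, 0.43],
    [0, 0, 20, 0, 0, 0, 0.43],
    [0, 0, 15, 0, 0, 0, 0.43],
    [0, 0, 0, 0, 0, 0, 0.43],
    [0, 0, 0, 0, 0, 0, 0.43]
  ]
}}

```text
clock: 15.15
tool_pos: [0.5891, 0.0764, 0.24]
eef_rot: [0.117, 0.858, -0.064, 0.496]
contact_force: [-0.3, 0.0, -0.4]
opening: 0.57
finger_force: 0.0
```

```bash
python3 - <<'E'
from ring import *
st();c=snap('scene','s8.png');snap('side')
ringfit('scene',-.262,h0=.0);ringfit('side',-.262,h0=.0)
cv2.imwrite('pics/c8.png',cv2.resize(c['im'][120:350,130:430],(780,598)))
E
```

```text
15.15 q [-0.221  0.831 -0.597  2.487  2.147  1.445 -1.387] p [0.5891 0.0764 0.24  ] F [-0.3  0.  -0.4] open 0.57
[[-0.48   0.265  0.836]
 [ 0.137  0.964 -0.227]
 [-0.866  0.006 -0.499]]
scene all 95 [610.1  42.3 120.7] res 1.2
scene bright 55 [609.9  42.  121.6] res 1.1
side all 32 [605.2  39.9 122.5] res 1.1
side bright 22 [606.2  40.3 124.2] res 0.9
```

View pics/c8.png

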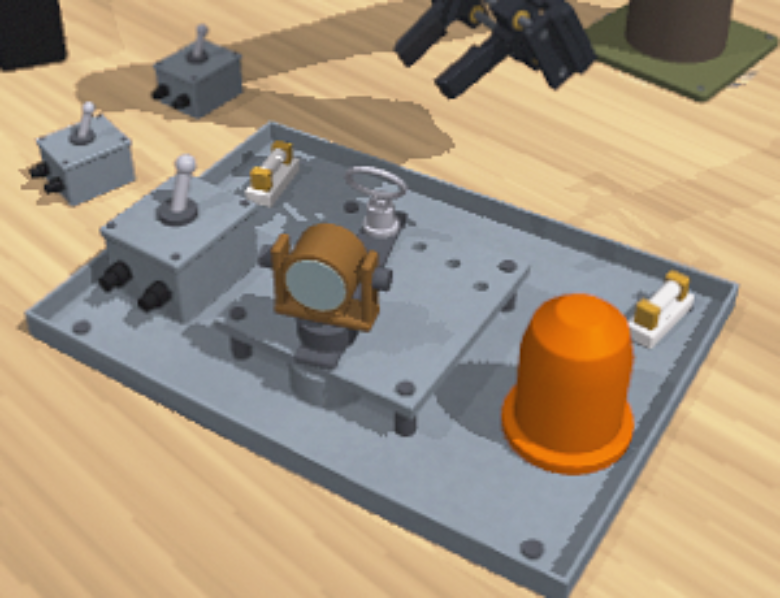

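The three vacated holes show at (420,246), (454,263) and (481,287), so the pin is in the next hole towards the box. The toggle at (180,185), the beacon and both fuse holders look as they did at the start, and the robot touches nothing.

```bash
python3 -c "
from plant import r
print(r.finish_job())"
```

```text
the job is handed in; nothing more can be done
None
```

The index arm is one hole towards the junction box and, by the camera readings, the pin is fully home; the robot is clear, nothing else looks moved, and I handed the job in at about 15 s, but no verdict was returned.

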